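# Find the note slot that pinches, with a feeler gauge

### The job

One of the four slots in the white note feeder pinches too hard, and it cannot be seen which. Lift the yellow-handled feeler gauge out of its grey stand, slide its blade down into the slots to feel which one clearly drags on it, and leave the gauge standing fully home in that slot, let go, so the technician knows which lane to adjust. Never force or ram the blade, and leave the stamp, the coin cup and the coin roll where they are.

Things in the scene. Friction and masses are not known exactly. Their poses are not given: they have to be found in the camera images.
- gauge: feeler gauge, 60 to 120 g, starts upright in the stand. Yellow handle 36 (x) x 20 (y) x 50 mm (z, up) above a plain steel blade 24 (x) x 5 (y) x 60 mm pointing down. Origin: centre of the handle's underside (the shoulder), 60 mm above the blade's tip. Take the handle across its 20 mm. Alike when turned half round about z
- stand: fixed grey stand, 90 (x) x 70 (y) x 72 mm high on a dark foot plate; origin under its centre. A slot 30 (x) x 8 mm (y), open at the top, holds the gauge, whose shoulder rests on the top face
- feeder: fixed white note feeder, 170 (x) x 230 (y) x 90 mm high, flat top; origin under its centre, z up, -x its front. Four upright slots with blue mouths, 50 mm apart along y, open to the table below, alike to look at. In each, on its +y side and out of sight, is a sprung pad that resists the blade: about 1 N in three slots, 5 to 12 N in the fourth, a different one each time
- slot_1 (a point): centre of the leftmost (most +y) slot's mouth, level with the feeder's flat top, 90 mm above the table; axes as the feeder's. Slot 30 (x) x 8 mm (y); its long sides flare to 15 mm in the top 10 mm. All are shaped alike
- slot_2 (a point): centre of the second from left slot's mouth, level with the feeder's flat top, 90 mm above the table; axes as the feeder's. The hidden pad: a slope from 12 to 32 mm below the top, then flat to 46 mm, leaving 3 mm until the 5 mm blade pushes it back; resistance is felt once the tip is on the slope or the flat. Alike in all
- slot_3 (a point): centre of the third from left slot's mouth, level with the feeder's flat top, 90 mm above the table; axes as the feeder's. Fully home, the gauge's shoulder sits on the feeder's top. In the tight slot the pad presses the blade against the slot's -y wall with 7 to 9 N, in the others with about 1 N; the resistance is felt while the blade slides and largely fades when it stops
- slot_4 (a point): centre of the rightmost (most -y) slot's mouth, level with the feeder's flat top, 90 mm above the table; axes as the feeder's. Shaped as the others
- stamp: bystander: upright dark wooden hand stamp, 32 mm wide, 62 mm high, loose; origin under its centre
- coin_cup: bystander: blue plastic coin bowl, 76 mm wide, 45 mm high, loose; origin under its centre
- coin_roll: bystander: paper-wrapped roll of coins standing on end, 26 mm wide, 60 mm high, loose; origin under its centre

How it is judged (in metres and radians):
On the way, in this order (a step that is already met when the one before it is completed fails the run):
1. the gauge is lifted clear of its stand, held by the fingers (z of gauge in the frame of stand above 0.13 m and contact force between the fingers and gauge above 1 N), for 0.1 s.
2. the held blade is slid at least 20 mm into one of the slots (((horizontal distance between gauge and slot_1 below 0.008 m and z of gauge in the frame of slot_1 below 0.04 m) or (horizontal distance between gauge and slot_2 below 0.008 m and z of gauge in the frame of slot_2 below 0.04 m) or (horizontal distance between gauge and slot_3 below 0.008 m and z of gauge in the frame of slot_3 below 0.04 m) or (horizontal distance between gauge and slot_4 below 0.008 m and z of gauge in the frame of slot_4 below 0.04 m)) and contact force between the fingers and gauge above 1 N), for 0.1 s.
At the end, for the whole second after the job is handed in: the gauge is let go and at rest, upright within 0.08 rad, fully home in a slot (shoulder within 4 mm of the feeder's top, within 6 mm of the slot's centre), and it is the slot that pinches: the strong pad presses the blade against the feeder with more than 4 N (the weak ones give about 1 N) (((horizontal distance between gauge and slot_1 below 0.006 m and z of gauge in the frame of slot_1 below 0.004 m) or (horizontal distance between gauge and slot_2 below 0.006 m and z of gauge in the frame of slot_2 below 0.004 m) or (horizontal distance between gauge and slot_3 below 0.006 m and z of gauge in the frame of slot_3 below 0.004 m) or (horizontal distance between gauge and slot_4 below 0.006 m and z of gauge in the frame of slot_4 below 0.004 m)) and contact force between gauge and feeder above 4 N and angle between gauge's own z axis and vertical below 0.08 rad and linear speed of gauge below 0.02 m/s and contact force between the fingers and gauge below 0.1 N); the robot touches nothing.
It fails at once if the gauge is forced: it presses on the feeder with more than 40 N (contact force between gauge and feeder above 40 N).
It fails at once if the stamp is moved by more than 25 mm (distance of stamp from where it was at the start of the episode above 0.025 m).
It fails at once if the coin cup is moved by more than 25 mm (distance of coin_cup from where it was at the start of the episode above 0.025 m).
It fails at once if the coin roll is moved by more than 25 mm (distance of coin_roll from where it was at the start of the episode above 0.025 m).
It also fails if it takes over 51 s, if anything falls off the work surface, if the arm or the gripper's body presses on something with over 40 N, if the wrist force passes 120 N, or if a joint passes its speed limit or range.

### The arm

A 6-joint arm with a two-finger parallel gripper is mounted at the origin on the work surface. World frame = base frame: x ahead of the robot, y to its left, z up, the work surface at z = 0. Lengths are in m, angles in degrees, forces in N, time in s.
With the tool pointing down it reaches from about 0.35 to 0.975 m from the base axis. Payload 7.1 kg.
Tool frame: the origin (TCP) lies at the very end of the fingers, on their centre line; the grasp point (between the pads) lies 19 mm behind it (r.grip_depth is the distance from the TCP to the grasp point, in m); z points along the fingers, y is the direction in which the jaws open and shut (so a half turn about z gives the same grasp; the last joint's range is limited). The gripper opens to 88 mm and grips with 3 to 60 N. Pads are 20 mm wide; open, the fingers measure 115 mm over their backs; the gripper's body (75 mm by 178 mm) begins 61 mm behind the grasp point.
Start: joints at [-1.089, 24.242, 93.386, -0, 62.372, -1.089], TCP at [0.625, 0, 0.223] pointing down, gripper open.
Joint ranges: [-172.04, 172.04], [-51.8, 120.97], [4.93, 147.93], [-75.15, 255.16], [6.16, 154.13], [-145.62, 145.62]. Speed limits (degrees/s): [136.94, 136.94, 172.46, 180, 180, 180].

### API

Orientations are given as [roll, pitch, yaw] about the fixed x, y, z axes, in that order (R = Rz(yaw) Ry(pitch) Rx(roll)).
In Python, from station import r gives the robot as it stands. The module is installed in compiled form; this text tells all that it offers.
- The arm moves only by the shell command python3 -m creep 'ROWS' [FORCE]. ROWS is JSON, a list of rows, each a list of 7 numbers: the closure, from -1 (fully open) to 1 (shut), then the shift along the tool's x, y, z in m, then the turn, a rotation vector about the tool's x, y, z in degrees. In form: [[jaw, dx, dy, dz, ax, ay, az], ...]. A call has 1 to 12 rows; each row is the pose to reach, as a shift and turn from the pose commanded when the call began, along the tool's axes at that moment; what a row does not reach only later rows make up. A row lasts 1/8 s, in which the tool goes at most 62.5 mm and 10.7 degrees, less where a joint would pass 70% of its speed; a pose out of reach is approached as far as the arm can. A call with a gripper value outside its range is refused whole. The fingers move at their own pace and stop on an object; FORCE is the grip in N (left out, the last holds). Time passes only in rows, so rows that repeat a pose let the fingers close. It gives the time, the measured TCP pose, the force and the opening at its end, in the units of the state.
- r.get_obs(): the state, without advancing time (a new reading comes with each control period).
- r.capture(name): name is "scene" or "side" or "wrist"; returns the picture (384x512x3 uint8, red, green, blue); there is no depth.
- r.calibration(name): a dict with "fx", "fy", "cx", "cy" (pixels), "k1" (the pictures are not rectified: a ray, as slopes to the right and down, at radius r is drawn at 1 + k1 r^2 times it, then the intrinsics apply), "R" (3x3) and "t" (3): a world point X has camera coordinates R X + t; the wrist camera has in their place "tool_from_camera" (4x4, takes a point from camera to tool coordinates, whose origin is the TCP and whose axes are the flange's). Camera axes: x right, y down, z forward; pixel columns grow to the right and rows downward; lengths in m; the calibration is good to about 2 mm. A picture is of the moment at which its call begins: read the wrist's pose just before it. calibration takes no time and is no camera call.
- r.close_job(): hands the job in, once; it reports no verdict.
The state is a dict: "time": time; "q": joint angles; "qvel": joint speeds; "tau": joint torques, N m; "ee_pos": TCP position; "orientation": TCP orientation; "contact_force": force on the tool from outside, world axes, zero at the start; "ft_torque": the same for the moment, N m; "width": finger opening in m.
Only numpy, scipy, OpenCV 4.12 (cv2) and the standard library are available. Lean on these libraries where they do the work, as an engineer would, in place of code of your own. Each camera call takes 0.05 s, during which the arm holds its last target. There are 200 camera calls.

## Working session

There is one attempt and no reset: what is moved stays moved. The work goes in short steps, Python scripts to look and compute and a shell command to move; the robot and the scene stay as the last step left them, time stands still between calls to the robot, and variables do not carry over. Pictures are saved under pics/ and viewed, about 8 in all and at most 12, crops included, and the job is handed in when it is done.

```bash
mkdir -p pics; ls; python3 - <<'E'
from station import r
import cv2
print(r.get_obs())
for n in("scene","side"):
    cv2.imwrite(f"pics/{n}0.png",cv2.cvtColor(r.capture(n),cv2.COLOR_RGB2BGR)); print(r.calibration(n))
print(r.calibration("wrist"))
E
```

```text
pics
{'time': 0.0, 'q': array([-1.08803679e+00,  2.42829159e+01,  9.34318570e+01,  1.32343305e-04,
        6.23726797e+01, -1.08701397e+00]), 'qvel': array([ 0.06639644, -0.03166095, -0.0453467 , -0.04221738,  0.05191628,
       -0.14241908]), 'tau': array([ 1.28069914e-03, -5.44622147e+01, -2.73670936e+01,  6.42951974e-02,
        2.27214623e-02, -1.51321510e-04]), 'ee_pos': array([6.24437777e-01, 4.33904107e-05, 2.21915305e-01]), 'orientation': array([-1.79912565e+02, -1.77618909e-03,  8.99989144e+01]), 'contact_force': array([ 0.28136374, -0.47578345,  1.04683738]), 'ft_torque': array([-0.00634114, -0.0272941 , -0.01142889]), 'width': 0.08794381723729242}
{'fx': 446.0693830519222, 'fy': 446.0693830519222, 'cx': 255.0476570420639, 'cy': 199.02592431729556, 'k1': -0.02860796115512655, 'R': array([[ 0.63173513,  0.77510423, -0.01114286],
       [ 0.55432132, -0.46174486, -0.6924735 ],
       [-0.5418843 ,  0.43128311, -0.72135725]]), 't': array([-0.3883534 , -0.26348207,  1.58932225])}
{'fx': 456.76411215257366, 'fy': 456.76411215257366, 'cx': 252.8769743855391, 'cy': 191.4995676763222, 'k1': -0.11500890507238108, 'R': array([[-0.69481322, -0.71895351,  0.01845127],
       [-0.43791226,  0.40257861, -0.80384284],
       [ 0.57049754, -0.56660067, -0.5945555 ]]), 't': array([0.44101431, 0.31619599, 1.01704412])}
{'fx': 323.14438940253865, 'fy': 323.14438940253865, 'cx': 257.6833597468571, 'cy': 189.6680650992876, 'k1': -0.026058458669328977, 'tool_from_camera': array([[-6.14989916e-04, -9.63609968e-01, -2.67311524e-01,
         7.32010870e-02],
       [ 9.99999540e-01, -7.89358033e-04,  5.44846082e-04,
         8.25498247e-05],
       [-7.36023615e-04, -2.67311066e-01,  9.63610011e-01,
        -1.62470428e-01],
       [ 0.00000000e+00,  0.00000000e+00,  0.00000000e+00,
         1.00000000e+00]])}
```

View pics/scene0.png

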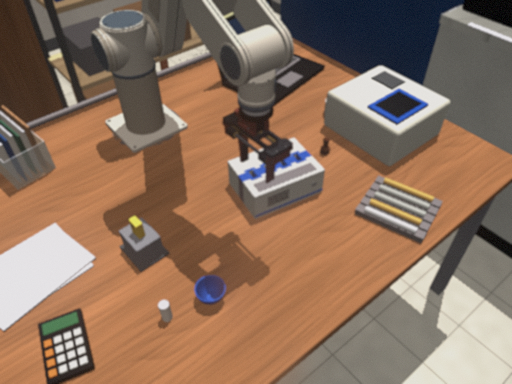

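View pics/side0.png

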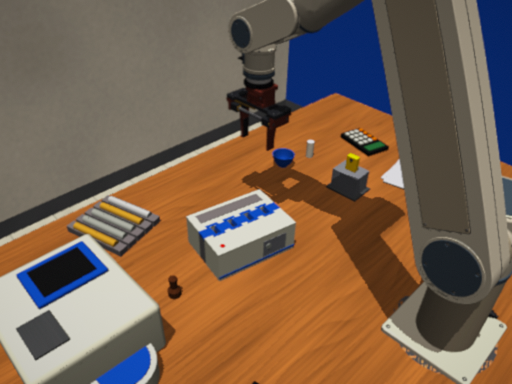

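The scene view shows the gauge at about (136,224), the feeder at (275,180) under the hand, the cup at (210,290), the roll at (165,310) and the stamp at (325,147). The side view agrees: gauge (353,160), feeder (241,230), stamp (174,287).

```bash
cat > h.py <<'E'
import numpy as np, cv2
from station import r
from scipy.spatial.transform import Rotation as Ro
def cam(n,obs=None):
    c=r.calibration(n)
    if n!="wrist": return c,c["R"].T,-c["R"].T@c["t"]
    o=obs or r.get_obs(); W=Ro.from_euler("xyz",o["orientation"],degrees=True).as_matrix(); T=c["tool_from_camera"]
    return c,W@T[:3,:3],o["ee_pos"]+W@T[:3,3]
def ray(n,uv,obs=None):
    c,R,p=cam(n,obs); a=np.array([(uv[0]-c["cx"])/c["fx"],(uv[1]-c["cy"])/c["fy"]]); s=a.copy()
    for _ in range(9): s=a/(1+c["k1"]*(s@s))
    return p,R@np.r_[s,1]
def onz(n,uv,z,obs=None):
    p,d=ray(n,uv,obs); return (p+d*(z-p[2])/d[2])[:2]
def blobs(img,lo,hi,amin):
    m=cv2.inRange(cv2.cvtColor(img,cv2.COLOR_RGB2HSV),lo,hi)
    k,l,s,c=cv2.connectedComponentsWithStats(m)
    return [(s[i],c[i],l==i) for i in range(1,k) if s[i][4]>=amin]
YEL=((22,120,90),(35,255,255)); BLU=((105,120,60),(130,255,255))
E
python3 - <<'E'
from h import *
for n,y,b in(("scene",(136,224),[(210,290),(165,311),(325,150),(241,176),(262,172),(281,164),(300,156)]),("side",(353,160),[(283,158),(310,149),(174,290),(215,228),(231,219),(249,214),(266,208)])):
    im=cv2.imread(f"pics/{n}0.png")[:,:,::-1].copy()
    for s,c,m in blobs(im,*YEL,15): print(n,"Y",s,c,onz(n,c,.1))
    for s,c,m in blobs(im,*BLU,15):
        if s[4]<400: print(n,"B",s,c,onz(n,c,.09))
    for p,z in zip(b,[.03,.03,.03]+[.09]*4): print(p,onz(n,p,z).round(3))
E
```

```text
scene Y [128 215  14  13 112] [134.61607143 221.21428571] [ 0.47021729 -0.2793776 ]
scene B [  0 135   6   6  15] [  2.26666667 137.93333333] [-0.12405076 -0.4337388 ]
scene B [275 152  34  17 204] [292.06862745 159.26470588] [0.54312541 0.20070186]
scene B [239 165  27  16 172] [252.70930233 173.3255814 ] [0.5160034  0.07313527]
scene B [196 277  23  26 258] [203.89147287 292.6627907 ] [ 0.75241237 -0.25979985]
(210, 290) [ 0.721 -0.227]
(165, 311) [ 0.701 -0.342]
(325, 150) [0.529 0.362]
(241, 176) [0.503 0.041]
(262, 172) [0.529 0.097]
(281, 164) [0.538 0.162]
(300, 156) [0.547 0.229]
side Y [346 153  14  19 178] [352.06741573 161.63483146] [ 0.489526  -0.2814038]
side B [273 149  21  12 207] [283.11111111 154.38647343] [ 0.67170136 -0.16625792]
side B [220 244  73  35 128] [256.9375   260.671875] [0.39324045 0.22252059]
(283, 158) [ 0.72  -0.223]
(310, 149) [ 0.696 -0.336]
(174, 290) [0.498 0.39 ]
(215, 228) [0.548 0.219]
(231, 219) [0.547 0.166]
(249, 214) [0.53  0.118]
(266, 208) [0.518 0.067]
```

```bash
python3 -m creep '[[-1,0.05,-0.03,-0.03,0,0,0],[-1,0.1,-0.06,-0.06,0,0,0],[-1,0.15,-0.09,-0.08,0,0,0],[-1,0.15,-0.09,-0.08,0,0,0],[-1,0.15,-0.09,-0.08,0,0,0]]'; python3 - <<'E'
from h import *
import pickle
o=r.get_obs(); im=r.capture("wrist"); pickle.dump((o,im),open("w1.pkl","wb")); print(o["ee_pos"],o["orientation"],o["time"])
cv2.imwrite("pics/w1.png",im[:,:,::-1])
for s,c,m in blobs(im,*BLU,60):
    print(s,c.round(1),onz("wrist",c,.09,o).round(4))
E
```

```text
time: 0.72
ee_pos: [0.5348, 0.1501, 0.3025]
orientation: [180.0, 0.0, 90.1]
contact_force: [-0.6, 0.2, -1.5]
width: 0.0878
[0.534844   0.15012394 0.30249491] [1.79999860e+02 2.17709903e-02 9.00700858e+01] 0.725
[ 223   64   68  193 5534] [256.  158.7] [0.5332 0.157 ]
```

View pics/w1.png

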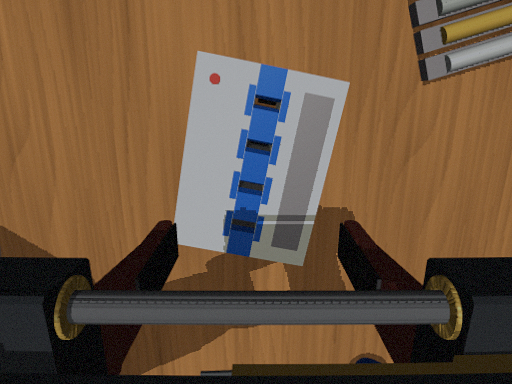

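The feeder fills the view. Its slots are at (267,102), (258,147), (250,187) and (243,225), and its top corners at (198,52), (349,82), (302,265) and (177,244). Next I'll enlarge it and project corner estimates.

```bash
python3 - <<'E'
from h import *
import pickle
o,im=pickle.load(open("w1.pkl","rb"))
for p in [(198,52),(349,82),(302,265),(177,244)]: print(onz("wrist",p,.09,o).round(4))
for p in [(267,102),(258,147),(250,187),(243,225)]: print("s",onz("wrist",p,.09,o).round(4))
c=im[80:250,210:310]; cv2.imwrite("pics/w1c.png",cv2.resize(c,None,fx=3.5,fy=3.5,interpolation=cv2.INTER_CUBIC)[:,:,::-1])
E
```

```text
[0.4705 0.2738]
[0.6362 0.243 ]
[0.5924 0.0184]
[0.4331 0.0478]
s [0.5456 0.2213]
s [0.5355 0.1707]
s [0.5259 0.1225]
s [0.517  0.0737]
```

View pics/w1c.png

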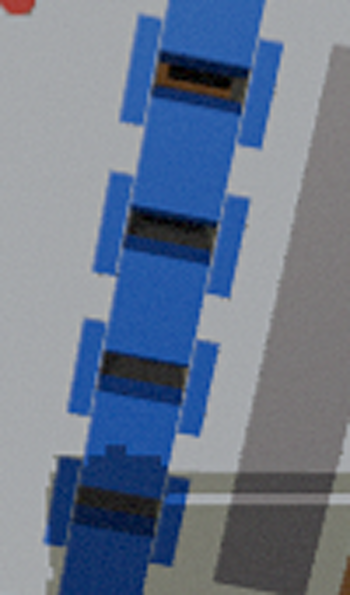

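```bash
python3 -m creep '[[-1,-0.055,-0.007,0,0,0,0],[-1,-0.11,-0.014,0,0,0,0],[-1,-0.165,-0.021,0,0,0,0],[-1,-0.22,-0.028,0,0,0,0],[-1,-0.275,-0.035,0,0,0,0],[-1,-0.33,-0.042,0,0,0,0],[-1,-0.385,-0.05,0,0,0,0],[-1,-0.44,-0.055,0,0,0,0],[-1,-0.44,-0.055,0,0,0,0],[-1,-0.44,-0.055,0,0,0,0]]'; python3 - <<'E'
from h import *
import pickle
o,im=pickle.load(open("w1.pkl","rb"))
P=np.array([onz("wrist",p,.09,o) for p in [(267.4,103.1),(258.9,146.6),(251.1,187.7),(243.7,225.3)]]); print(P.round(4))
m=P.mean(0); k=np.array([.075,.025,-.025,-.075]); d=k@(P-m); print("centre",m.round(4),"spacing",np.linalg.norm(d)/(k@k)," yaw",np.degrees(np.arctan2(-d[0],d[1])))
d/=np.linalg.norm(d); print((m+k[:,None]*d).round(4))
o=r.get_obs(); im=r.capture("wrist"); pickle.dump((o,im),open("w2.pkl","wb")); print(o["ee_pos"],o["orientation"],o["time"])
for s,c,mm in blobs(im,*YEL,60): print(s,c.round(1),onz("wrist",c,.122,o).round(4))
c=im[60:260,150:370]; cv2.imwrite("pics/w2c.png",cv2.resize(c,None,fx=3,fy=3,interpolation=cv2.INTER_CUBIC)[:,:,::-1])
E
```

```text
time: 2.02
ee_pos: [0.4792, -0.2905, 0.3016]
orientation: [-179.9, -0.1, 89.9]
contact_force: [-0.2, -0.4, 0.2]
width: 0.0877
[[0.546  0.2201]
 [0.5366 0.1712]
 [0.5273 0.1217]
 [0.5178 0.0733]]
centre [0.5319 0.1466] spacing 0.9978806088049981  yaw -10.84660606520663
[[0.546  0.2202]
 [0.5366 0.1711]
 [0.5272 0.122 ]
 [0.5178 0.0729]]
[ 0.47917643 -0.29048263  0.30160953] [-1.79907324e+02 -7.71687407e-02  8.98689870e+01] 2.025
[251 149  34  25 740] [267.8 161.4] [ 0.49   -0.2805]
[455 309   8  27  66] [459.1 321.7] [ 0.732 -0.485]
```

View pics/w2c.png

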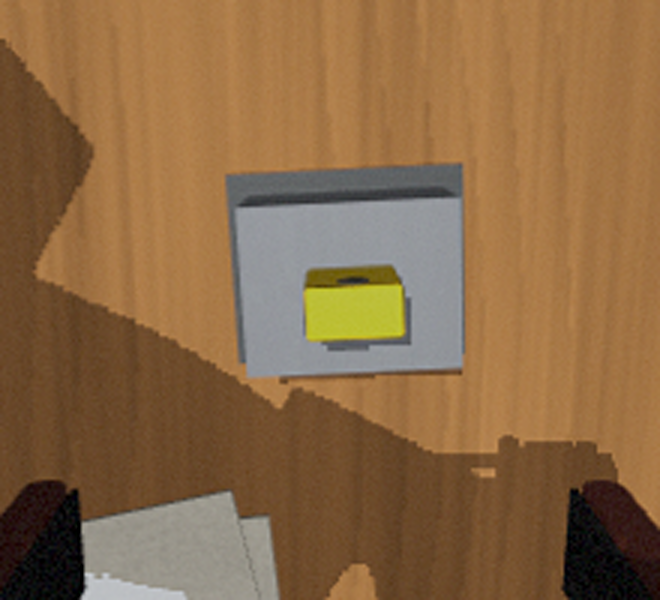

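```bash
python3 - <<'E'
from h import *
import pickle
o,im=pickle.load(open("w2.pkl","rb"))
for z,q in((.122,[(304,285),(404,286),(406,340),(307,341)]),(.072,[(235,208),(462,197),(464,370),(246,377)])):
    P=np.array([onz("wrist",(150+(u+.5)/3-.5,60+(v+.5)/3-.5),z,o) for u,v in q]); print(P.round(4),P.mean(0).round(4))
    e=P[1]-P[0]+P[2]-P[3]; f=P[0]-P[3]+P[1]-P[2]; print(np.linalg.norm(e)/2,np.linalg.norm(f)/2,np.degrees([np.arctan2(e[1],e[0]),np.arctan2(-f[0],f[1])]))
g=[b for b in blobs(im,*YEL,300)][0][2]
v=cv2.cvtColor(im,cv2.COLOR_RGB2HSV)[:,:,2]; t=(g&(v>170)).astype(np.uint8)
ys,xs=np.nonzero(t); P=np.array([onz("wrist",(x,y),.122,o) for x,y in zip(xs,ys)])
print(t.sum(),cv2.minAreaRect((P*1000).astype(np.float32)),P.mean(0))
E
```

```text
[[ 0.4721 -0.2732]
 [ 0.5077 -0.2736]
 [ 0.5088 -0.2933]
 [ 0.473  -0.2935]] [ 0.4904 -0.2834]
0.035661625206832824 0.02004524052594899 [-0.14002267  2.86528525]
[[ 0.4437 -0.2502]
 [ 0.5342 -0.2461]
 [ 0.5375 -0.3172]
 [ 0.4464 -0.32  ]] [ 0.4904 -0.2834]
0.09087062677318233 0.07050819402712402 [2.16806214 2.43563313]
562 ((489.828369140625, -283.09051513671875), (34.994728088378906, 18.9703311920166), 2.776890516281128) [ 0.4897212  -0.28304223]
```

```bash
python3 -m creep '[[-1,0.0075,0.011,0.01,0,0,-10.5],[-1,0.0075,0.011,0.02,0,0,-21],[-1,0.0075,0.011,0.03,0,0,-31.5],[-1,0.0075,0.011,0.04,0,0,-42],[-1,0.0075,0.011,0.05,0,0,-52.5],[-1,0.0075,0.011,0.06,0,0,-63],[-1,0.0075,0.011,0.07,0,0,-73.5],[-1,0.0075,0.011,0.08,0,0,-84],[-1,0.0075,0.011,0.08,0,0,-92.2],[-1,0.0075,0.011,0.08,0,0,-92.2],[-1,0.0075,0.011,0.08,0,0,-92.2]]'; python3 - <<'E'
from h import *
import pickle
o=r.get_obs(); im=r.capture("wrist"); pickle.dump((o,im),open("w3.pkl","wb")); print(o["ee_pos"],o["orientation"],o["time"],o["q"])
g=[b for b in blobs(im,*YEL,300)]
for s,c,m in g: print(s,c)
v=cv2.cvtColor(im,cv2.COLOR_RGB2HSV)[:,:,2]
ys,xs=np.nonzero(g[0][2]&(v>170)); P=np.array([onz("wrist",(x,y),.122,o) for x,y in zip(xs,ys)])
print(cv2.minAreaRect((P*1000).astype(np.float32)),P.mean(0))
cv2.imwrite("pics/w3.png",im[:,:,::-1])
E
```

```text
time: 3.45
ee_pos: [0.4913, -0.2818, 0.2229]
orientation: [-180.0, 0.0, -177.9]
contact_force: [-0.2, -0.1, 0.3]
width: 0.0878
[ 0.49125848 -0.28177676  0.22286466] [-1.79994062e+02  1.30616102e-02 -1.77893221e+02] 3.45 [-3.10429794e+01  1.93237947e+01  1.00932401e+02  2.51383596e-03
  5.97296212e+01 -1.23151025e+02]
[ 244  158   24   50 1102] [255.29764065 183.06624319]
((476.82879638671875, -284.4696044921875), (9.382184982299805, 18.425840377807617), 2.0724306106567383) [ 0.47707327 -0.28425024]
```

View pics/w3.png

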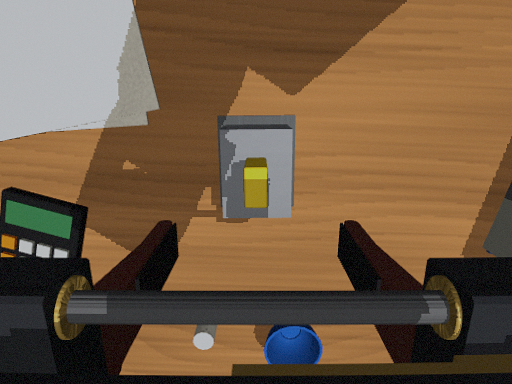

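The handle's top runs over columns 244–268 and rows 167–208, partly in shadow. Its back face shows above it.

```bash
python3 - <<'E'
from h import *
import pickle
o,im=pickle.load(open("w3.pkl","rb"))
for p in [(244,167),(267.5,167),(268,207.5),(245.5,207.5),(256.2,187.3)]: print(onz("wrist",p,.122,o).round(4))
h=cv2.cvtColor(im,cv2.COLOR_RGB2HSV)
for y in range(155,212,3): print(y,h[y,256].tolist(),end=" ")
print(h[187,238:275].tolist())
W=Ro.from_euler("xyz",o["orientation"],degrees=True).as_matrix()
print("to go, tool:",W.T@(np.array([.4902,-.2836,.081])-o["ee_pos"]))
E
```

```text
[ 0.4725 -0.2937]
[ 0.4718 -0.2743]
[ 0.5071 -0.2723]
[ 0.5078 -0.2916]
[ 0.4895 -0.283 ]
155 [103, 12, 152] 158 [23, 161, 100] 161 [25, 216, 98] 164 [25, 211, 99] 167 [25, 207, 170] 170 [30, 189, 186] 173 [30, 183, 187] 176 [31, 186, 188] 179 [26, 200, 161] 182 [25, 196, 160] 185 [25, 202, 159] 188 [26, 212, 156] 191 [25, 204, 156] 194 [25, 218, 158] 197 [25, 207, 155] 200 [25, 205, 157] 203 [25, 204, 156] 206 [25, 201, 156] 209 [113, 21, 98] [[107, 18, 100], [108, 13, 98], [102, 13, 96], [130, 16, 97], [104, 28, 99], [115, 33, 86], [23, 179, 127], [25, 225, 145], [25, 208, 158], [25, 204, 159], [25, 199, 159], [24, 204, 156], [25, 206, 156], [25, 199, 160], [25, 200, 158], [25, 207, 159], [25, 201, 157], [25, 199, 159], [26, 201, 156], [25, 208, 156], [25, 196, 159], [25, 201, 157], [25, 208, 158], [25, 204, 156], [25, 196, 159], [25, 208, 156], [24, 196, 160], [25, 204, 156], [25, 206, 141], [23, 174, 79], [109, 23, 87], [105, 14, 150], [103, 15, 154], [111, 12, 154], [109, 13, 153], [109, 14, 151], [107, 15, 153]]
to go, tool: [ 0.00115713 -0.00176839  0.14186458]
```

```bash
python3 -m creep '[[-1,0.001,-0.0015,0.04,0,0,0],[-1,0.001,-0.0015,0.08,0,0,0],[-1,0.001,-0.0015,0.115,0,0,0],[-1,0.001,-0.0015,0.13,0,0,0],[-1,0.001,-0.0015,0.142,0,0,0],[-1,0.001,-0.0015,0.142,0,0,0],[-1,0.001,-0.0015,0.142,0,0,0]]' 40; python3 -m creep '[[0,0,0,0,0,0,0],[0.3,0,0,0,0,0,0],[0.5,0,0,0,0,0,0],[0.7,0,0,0,0,0,0],[1,0,0,0,0,0,0],[1,0,0,0,0,0,0],[1,0,0,0,0,0,0],[1,0,0,0,0,0,0]]' 40
```

```text
time: 4.38
ee_pos: [0.4907, -0.2844, 0.0817]
orientation: [-179.9, 0.1, -177.8]
contact_force: [0.5, 0.5, 0.2]
width: 0.0874
time: 5.38
ee_pos: [0.49, -0.284, 0.0806]
orientation: [180.0, -0.0, -177.8]
contact_force: [0.4, -0.5, 0.6]
width: 0.02
```

```bash
python3 -m creep '[[1,0,0,-0.02,0,0,0],[1,0,0,-0.05,0,0,0],[1,0,0,-0.09,0,0,0],[1,0,0,-0.13,0,0,0],[1,0,0,-0.13,0,0,0],[1,0,0,-0.13,0,0,0]]'; python3 -m creep '[[1,-0.005,0.045,0,0,0,0],[1,-0.01,0.09,0,0,0,3],[1,-0.016,0.135,0,0,0,6],[1,-0.021,0.18,0,0,0,9],[1,-0.026,0.225,0,0,0,12],[1,-0.031,0.27,0,0,0,13],[1,-0.037,0.315,0,0,0,13],[1,-0.0415,0.3556,0,0,0,13],[1,-0.0415,0.3556,0,0,0,13],[1,-0.0415,0.3556,0,0,0,13],[1,-0.0415,0.3556,0,0,0,13]]'; python3 - <<'E'
from h import *
import pickle
o=r.get_obs(); im=r.capture("wrist"); pickle.dump((o,im),open("w4.pkl","wb")); print(o["ee_pos"],o["orientation"],o["time"],o["contact_force"])
cv2.imwrite("pics/w4.png",im[:,:,::-1])
W=Ro.from_euler("xyz",o["orientation"],degrees=True).as_matrix()
for s in [(.546,.2202),(.5366,.1711),(.5272,.122),(.5178,.0729)]: print((W.T@(np.r_[s,.2]-o["ee_pos"])).round(4))
E
```

```text
time: 6.12
ee_pos: [0.4894, -0.2836, 0.2098]
orientation: [180.0, -0.1, -177.8]
contact_force: [-0.1, -0.7, -2.0]
width: 0.0197
time: 7.5
ee_pos: [0.5174, 0.0719, 0.21]
orientation: [-180.0, -0.1, 169.1]
contact_force: [0.4, -0.4, -0.8]
width: 0.02
[0.51743483 0.07185754 0.21001964] [-1.79968617e+02 -7.03582479e-02  1.69128148e+02] 7.5 [ 0.40789093 -0.35859296 -0.80896528]
[-1.000e-04  1.511e-01  9.900e-03]
[-1.000e-04  1.011e-01  1.000e-02]
[-0.0001  0.0511  0.01  ]
[-0.0002  0.0011  0.01  ]
```

View pics/w4.png

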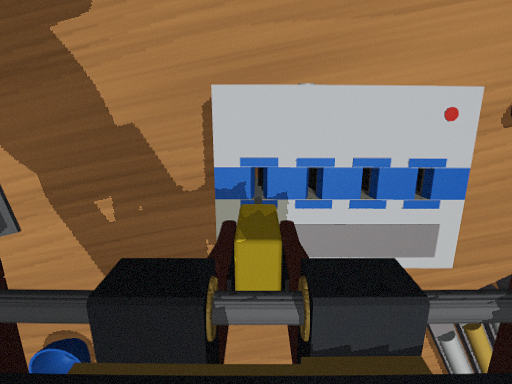

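The gauge is held and the slots are seen at about (260,183), (314.5,183), (369.5,183) and (424.5,183). The view is square to the feeder, so I'll use it as a cross-check.

```bash
python3 - <<'E'
from h import *
import pickle
o,im=pickle.load(open("w4.pkl","rb"))
for p in [(424.5,183),(369.5,183),(314.5,183),(260,183)]: print(onz("wrist",p,.09,o).round(4))
c=im[150:215,230:450]; cv2.imwrite("pics/w4c.png",cv2.resize(c,None,fx=3.6,fy=3.6,interpolation=cv2.INTER_CUBIC)[:,:,::-1])
E
```

```text
[0.5453 0.2209]
[0.5358 0.1715]
[0.5264 0.1225]
[0.5171 0.0741]
```

View pics/w4c.png

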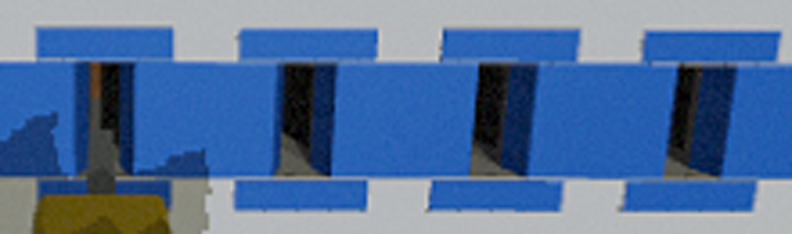

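```bash
python3 -m creep '[[1,0,0.0007,0.02,0,0,0],[1,0,0.0007,0.035,0,0,0],[1,0,0.0007,0.045,0,0,0],[1,0,0.0007,0.05,0,0,0],[1,0,0.0007,0.054,0,0,0],[1,0,0.0007,0.058,0,0,0],[1,0,0.0007,0.061,0,0,0]]'; python3 -m creep '[[1,0,0,0.003,0,0,0],[1,0,0,0.006,0,0,0],[1,0,0,0.009,0,0,0],[1,0,0,0.012,0,0,0]]'; python3 -m creep '[[1,0,0,0.003,0,0,0],[1,0,0,0.006,0,0,0]]';  python3 -m creep '[[1,0,0,0.003,0,0,0],[1,0,0,0.006,0,0,0]]'; python3 -m creep '[[1,0,0,0.003,0,0,0],[1,0,0,0.006,0,0,0]]'
```

```text
time: 8.43
ee_pos: [0.5181, 0.0737, 0.1497]
orientation: [180.0, 0.0, 169.2]
contact_force: [0.4, 0.7, -0.9]
width: 0.0198
time: 8.93
ee_pos: [0.518, 0.0736, 0.1375]
orientation: [-180.0, 0.0, 169.2]
contact_force: [-0.7, -0.7, 0.7]
width: 0.0198
time: 9.18
ee_pos: [0.518, 0.0736, 0.1315]
orientation: [-180.0, -0.0, 169.2]
contact_force: [-0.4, -1.1, -0.0]
width: 0.0197
time: 9.43
ee_pos: [0.518, 0.0736, 0.1255]
orientation: [-180.0, -0.0, 169.2]
contact_force: [0.1, -1.0, -1.3]
width: 0.0199
time: 9.68
ee_pos: [0.518, 0.0736, 0.1194]
orientation: [-180.0, -0.0, 169.2]
contact_force: [-0.1, -0.7, -0.9]
width: 0.0199
```

Slot 4 is weak (about 1 N). Next, slot 3.

```bash
python3 -m creep '[[1,0,0,-0.015,0,0,0],[1,0,0,-0.035,0,0,0],[1,0,0,-0.055,0,0,0],[1,0,0,-0.055,0,0,0],[1,0,0.025,-0.055,0,0,0],[1,0,0.05,-0.055,0,0,0],[1,0,0.05,-0.055,0,0,0],[1,0,0.05,-0.045,0,0,0],[1,0,0.05,-0.037,0,0,0],[1,0,0.05,-0.032,0,0,0],[1,0,0.05,-0.028,0,0,0]]'; python3 -m creep '[[1,0,0,0.003,0,0,0],[1,0,0,0.006,0,0,0],[1,0,0,0.009,0,0,0],[1,0,0,0.012,0,0,0]]'; python3 -m creep '[[1,0,0,0.003,0,0,0],[1,0,0,0.006,0,0,0]]';  python3 -m creep '[[1,0,0,0.003,0,0,0],[1,0,0,0.006,0,0,0]]'; python3 -m creep '[[1,0,0,0.003,0,0,0],[1,0,0,0.006,0,0,0]]'
```

```text
time: 11.05
ee_pos: [0.5272, 0.1223, 0.1472]
orientation: [-180.0, -0.0, 169.2]
contact_force: [0.2, -0.7, -0.9]
width: 0.0202
time: 11.55
ee_pos: [0.5274, 0.1227, 0.1356]
orientation: [-180.0, 0.0, 169.2]
contact_force: [0.4, -0.6, -1.5]
width: 0.0196
time: 11.8
ee_pos: [0.5274, 0.1227, 0.1295]
orientation: [-180.0, 0.0, 169.2]
contact_force: [-0.0, -1.0, -0.0]
width: 0.0194
time: 12.05
ee_pos: [0.5273, 0.1227, 0.1234]
orientation: [-180.0, -0.0, 169.2]
contact_force: [0.3, -0.6, -0.7]
width: 0.0197
time: 12.3
ee_pos: [0.5273, 0.1227, 0.1175]
orientation: [180.0, -0.0, 169.2]
contact_force: [0.1, -0.6, -0.1]
width: 0.0198
```

Slot 3 is weak too. Next, slot 2.

```bash
python3 -m creep '[[1,0,0,-0.015,0,0,0],[1,0,0,-0.035,0,0,0],[1,0,0,-0.055,0,0,0],[1,0,0,-0.055,0,0,0],[1,0,0.025,-0.055,0,0,0],[1,0,0.05,-0.055,0,0,0],[1,0,0.05,-0.055,0,0,0],[1,0,0.05,-0.045,0,0,0],[1,0,0.05,-0.037,0,0,0],[1,0,0.05,-0.032,0,0,0],[1,0,0.05,-0.028,0,0,0]]'; python3 -m creep '[[1,0,0,0.003,0,0,0],[1,0,0,0.006,0,0,0],[1,0,0,0.009,0,0,0],[1,0,0,0.012,0,0,0]]'; python3 -m creep '[[1,0,0,0.003,0,0,0],[1,0,0,0.006,0,0,0]]';  python3 -m creep '[[1,0,0,0.003,0,0,0],[1,0,0,0.006,0,0,0]]'; python3 -m creep '[[1,0,0,0.003,0,0,0],[1,0,0,0.006,0,0,0]]'
```

```text
time: 13.68
ee_pos: [0.5366, 0.1714, 0.1451]
orientation: [-180.0, -0.0, 169.2]
contact_force: [-0.2, -0.3, -1.3]
width: 0.0202
time: 14.18
ee_pos: [0.5368, 0.1709, 0.134]
orientation: [-179.9, 0.0, 169.2]
contact_force: [-0.1, -6.0, 5.8]
width: 0.0198
time: 14.42
ee_pos: [0.5368, 0.1708, 0.1281]
orientation: [-179.9, 0.0, 169.2]
contact_force: [-0.9, -7.1, 6.3]
width: 0.0197
time: 14.68
ee_pos: [0.5364, 0.1706, 0.1217]
orientation: [-179.9, -0.0, 169.2]
contact_force: [-2.6, -8.0, 2.1]
width: 0.0194
time: 14.92
ee_pos: [0.5361, 0.1705, 0.1155]
orientation: [-179.9, -0.1, 169.2]
contact_force: [-2.1, -7.0, 2.3]
width: 0.0197
```

Slot 2 clearly drags: about 7 N sideways and 6 N along the blade. I'll continue home there gently.

```bash
python3 -m creep '[[1,0,-0.0005,0.003,0,0,0],[1,0,-0.001,0.006,0,0,0],[1,0,-0.001,0.009,0,0,0],[1,0,-0.001,0.011,0,0,0]]'; python3 -m creep '[[1,0,0,0.001,0,0,0],[1,0,0,0.002,0,0,0],[1,0,0,0.003,0,0,0]]'; python3 -m creep '[[1,0,0,0.001,0,0,0],[1,0,0,0.002,0,0,0]]'
```

```text
time: 15.42
ee_pos: [0.5359, 0.1697, 0.1044]
orientation: [-179.9, -0.1, 169.2]
contact_force: [-1.5, -6.4, 3.5]
width: 0.0199
time: 15.8
ee_pos: [0.5359, 0.1697, 0.1015]
orientation: [-179.9, -0.1, 169.2]
contact_force: [-1.8, -6.4, 1.7]
width: 0.02
time: 16.05
ee_pos: [0.5359, 0.1697, 0.0996]
orientation: [-179.9, -0.1, 169.2]
contact_force: [-0.5, -6.8, 2.5]
width: 0.02
```

```bash
python3 -m creep '[[1,0,-0.0005,0.0005,0,0,0],[1,0,-0.001,0.001,0,0,0]]'; python3 -m creep '[[1,0,0,0.0005,0,0,0],[1,0,0,0.001,0,0,0]]'; python3 -m creep '[[1,0,0,0.0005,0,0,0],[1,0,0,0.001,0,0,0]]'
```

```text
time: 16.3
ee_pos: [0.536, 0.1695, 0.0988]
orientation: [-180.0, -0.0, 169.2]
contact_force: [-2.2, -3.9, 4.6]
width: 0.0197
time: 16.55
ee_pos: [0.5361, 0.1695, 0.0986]
orientation: [-180.0, -0.0, 169.2]
contact_force: [-6.2, -6.4, 16.5]
width: 0.0198
time: 16.8
ee_pos: [0.5361, 0.1695, 0.0985]
orientation: [-180.0, -0.0, 169.2]
contact_force: [-9.4, -7.7, 26.9]
width: 0.0201
```

The shoulder is on the top at z = 0.0985, as predicted. I'll ease off the load, then release in small steps.

```bash
python3 -m creep '[[1,0,0,-0.0008,0,0,0],[1,0,0,-0.0014,0,0,0],[1,0,0,-0.0014,0,0,0]]' 10; python3 -m creep '[[0.5,0,0,-0.0014,0,0,0],[0.2,0,0,-0.0014,0,0,0],[0,0,0,-0.0014,0,0,0],[0,0,0,-0.0014,0,0,0],[0,0,0,-0.0014,0,0,0]]'; python3 - <<'E'
from h import *
im=r.capture("side"); c=im[150:290,170:320]; cv2.imwrite("pics/s5.png",cv2.resize(c,None,fx=4,fy=4,interpolation=cv2.INTER_CUBIC)[:,:,::-1])
E
```

```text
time: 17.18
ee_pos: [0.5362, 0.1695, 0.0985]
orientation: [-180.0, -0.0, 169.2]
contact_force: [-3.7, -6.0, 7.6]
width: 0.0201
time: 17.8
ee_pos: [0.5363, 0.1699, 0.0994]
orientation: [180.0, -0.0, 169.2]
contact_force: [0.2, -0.4, -0.0]
width: 0.044
```

View pics/s5.png

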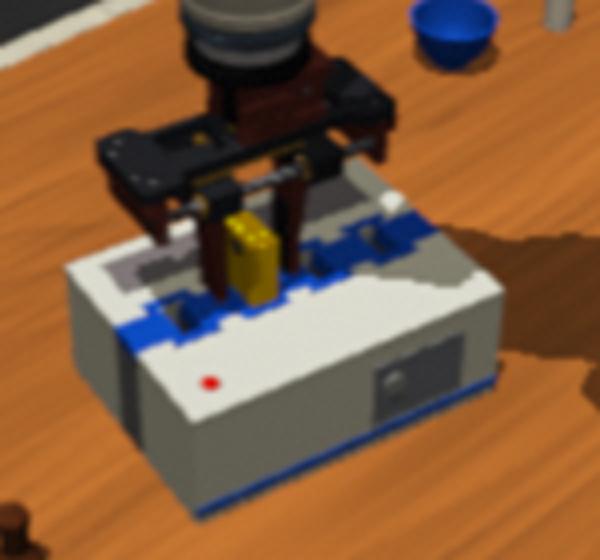

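The side view shows the gauge upright in the second slot at about crop (252,260), with the fingers open around it. I'll retreat straight up and check.

```bash
python3 -m creep '[[-0.1,0,0,-0.005,0,0,0],[-0.1,0,0,-0.02,0,0,0],[-0.1,0,0,-0.05,0,0,0],[-0.3,0,0,-0.09,0,0,0],[-0.5,0,0,-0.13,0,0,0],[-0.5,0,0,-0.15,0,0,0],[-0.5,0,0,-0.15,0,0,0],[-0.5,0,0,-0.15,0,0,0]]'; python3 - <<'E'
from h import *
import pickle
o=r.get_obs(); im=r.capture("wrist"); pickle.dump((o,im),open("w6.pkl","wb")); print(o["ee_pos"],o["contact_force"])
for s,c,m in blobs(im,*YEL,200):
    print(s,c); x,y,w,h=s[:4]
c=im[80:260,150:360]; cv2.imwrite("pics/w6.png",cv2.resize(c,None,fx=3.5,fy=3.5,interpolation=cv2.INTER_CUBIC)[:,:,::-1])
E
```

```text
time: 18.85
ee_pos: [0.5358, 0.1697, 0.2491]
orientation: [-180.0, -0.0, 169.2]
contact_force: [0.4, -0.1, -0.8]
width: 0.0658
[0.5358305  0.16971775 0.24906991] [ 0.43747797 -0.14016653 -0.7527817 ]
[247 159  22  47 962] [257.68918919 183.44594595]
```

View pics/w6.png

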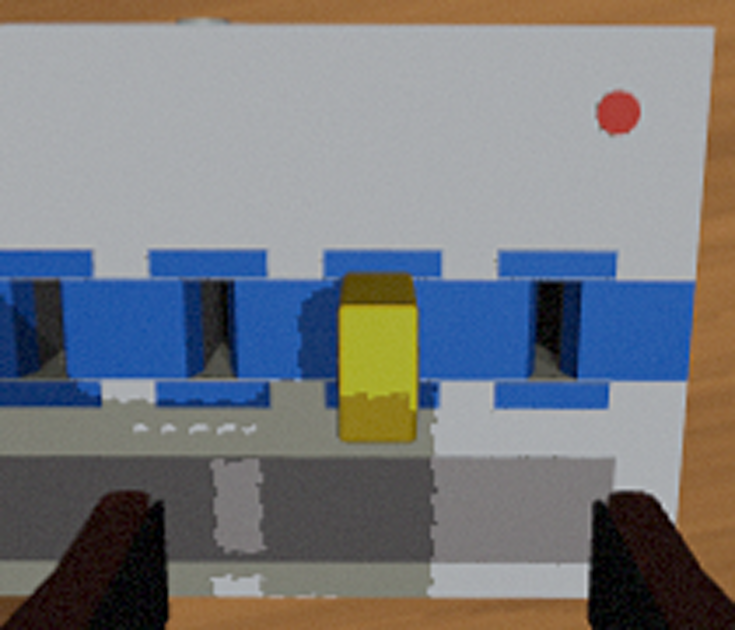

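```bash
python3 - <<'E'
from h import *
import pickle
o,im=pickle.load(open("w6.pkl","rb"))
f=lambda u,v,z: onz("wrist",(150+(u+.5)/3.5-.5,80+(v+.5)/3.5-.5),z,o)
t=[f(339,304,.14),f(416,304,.14),f(416,442,.14),f(340,440,.14)]; b=[f(341,273,.09),f(412,273,.09)]
print("top",np.mean(t,0),np.linalg.norm(t[0]-t[1]),np.linalg.norm(t[0]-t[3]))
print("lean (top back edge - base back edge)",np.mean(t[:2],0)-np.mean(b,0))
s=(f(209,330,.09)+f(554,330,.09))/2; print("slot2 centre",s,np.mean(t,0)-s)
r.close_job()
E
```

```text
top [0.53536329 0.16982891] 0.018817879361606293 0.03496484045100268
lean (top back edge - base back edge) [-0.00095527  0.00050313]
slot2 centre [0.53574037 0.17085121] [-0.00037707 -0.0010223 ]
the job is handed in; nothing more can be done
```

I left the gauge standing fully home in slot 2 (second from left), let go, and handed the job in at about 19 s of the 51 s.

**Feeling the slots:** I slid the blade into slots 4, 3 and 2.
- **Slots 4 and 3:** only about 1 N, barely above the sensor noise.
- **Slot 2:** about 6 N along the blade and 6–8 N sideways, so it clearly drags. Because this was unmistakable, I did not test slot 1.

**Seating:** The shoulder met the feeder's top at the tool height I expected (0.0985 m). The force peaked at about 27 N at that contact, under the 40 N limit. I eased it to about 8 N, opened the fingers and retreated straight up.

**Last checks, from the wrist camera:**
- The gauge is about 1.1 mm from the slot centre, on the -y side, where the pad presses it.
- It leans about 1 mm over 50 mm (0.02 rad), within what the picture can resolve.
- After the retreat, the force reading was back to about zero.
- I did not re-measure the stamp, cup and roll at the end. The arm passed well above them and felt no contact on the way.

No checks failed or disagreed.

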